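Load a plate pile into the bench press and bring the sprung pad down on it

TASK

Push the carrier with the pile of well plates into the bench press until it is fully home against the back stop. Then lower the press by its knob until the sprung pad has met the top plate and presses on it lightly, its spring clearly taken up but not squashed anywhere near flat, and let go; how high the pile stands is not known beforehand, so feel for it. Leave the other things on the bench where they are.

Things in the scene. Friction and masses are not known exactly. Their poses are not given: they have to be found in the camera images.
- press: Bench press fixed to the bench. Origin on the bench under the plunger's axis; its x axis points from the open mouth into the press, z up. Two guide rails 22 mm high run along x on the bare bench, inner faces 147 mm apart, from x = -8 to +72 mm; flared ends widen the mouth to about 200 mm at x = -72 mm
- press_head (a point): Top of the press's white head, on the plunger's axis, 228 mm above the bench. The head is an arm 60 mm wide, 24 mm thick, from 33 mm in front of this point (press's -x) back to a column 34 x 56 mm that stands 75 to 109 mm behind it
- back_stop (a point): Middle of the back stop's face, a bar 30 mm high across the press, 52 mm behind the plunger's axis, 15 mm above the bench; the carrier's leading end rests against it when home
- knob_top (a point): Centre of the top of the black round knob on the plunger (44 mm in diameter, 21 mm high, on a 14 mm rod); 325 mm above the bench with the plunger fully up. The knob is the highest part of the press. Pushed down with about 6 to 8 N the plunger slides stiffly; it stays where it is left
- plunger (a joint): Height of the plunger, m: 0 fully up, grows as it is pushed down, 0.078 at the end. With the pad hanging free the pad's underside is 172 mm minus this value above the bench. It starts at up to 0.012
- pad (a joint): Compression of the sprung pad under the plunger, m: 0 hanging free, 0.012 squashed flat. Spring 0.7 N/mm, preload 0.7 N. The push on the knob thus grows from the 6 to 8 N of free sliding by about 0.7 N for every mm the plunger goes down after the pad has met the pile; near 10 to 11 N the spring is about half taken up
- pad_face (a point): Centre of the underside of the pad (60 x 90 mm in the press's x and y, aluminium with a rubber face)
- carrier_mid (a point): Centre of the carrier's grey body (100 x 140 x 38 mm in x, y, z, leading corners chamfered), 20 mm above the bench on which it slides, under the centre of the pile. Its axes are the carrier's: x points to the end that enters the press first. Fully home, this point is 2 mm past the plunger's axis along the press's x
- tab_face (a point): Centre of the outer face of the carrier's push tab, 25 mm above the bench: an upright plate 56 mm wide, 8 mm thick, from 2 to 48 mm above the bench, at the end of a flat tongue behind the carrier. The face lies 140 mm behind the carrier's centre and looks to the carrier's -x
- tip_box: bystander: pink-topped open box of pipette tips, 82 x 122 x 68 mm, origin centre of underside
- sample_box: bystander: low clear-lidded grey sample box, 88 x 126 x 52 mm, origin centre of underside
- bench_timer: bystander: small white timer, 66 x 66 x 19 mm, origin centre of underside
- carrier: The loose carrier, 0.5 to 0.9 kg with its load, origin at the centre of its underside. A telescoping tray stands out of it with a pile of two white well plates (each 86 x 128 x 30 mm, fixed in the tray). The tray may be set to any height: the top of the pile stands somewhere from 105 to 138 mm above the bench and is not reported
Not all that is in view belongs to the job. There is more than one size of the carrier; the job needs the larger.

How it is judged:
On the way:
1. the carrier is home in the press with the pad still hanging free above the pile (x of carrier_mid in the frame of press above -0.006 m and y of carrier_mid in the frame of press between -0.007 and 0.007 m and angle between the x axis of carrier_mid and the x axis of press, either way round below 0.07 rad and angle between carrier_mid's own z axis and vertical below 0.05 rad and value of joint pad below 0.001 m), for 0.2 s.
At the end, for the whole second after the job is handed in: The carrier is home and at rest (its centre no more than 6 mm short of the plunger axis along the press's x, within 7 mm sideways and 0.07 rad of straight), and the released pad rests on the pile with its spring taken up by 2 to 9 of its 12 mm (x of carrier_mid in the frame of press above -0.006 m and y of carrier_mid in the frame of press between -0.007 and 0.007 m and angle between the x axis of carrier_mid and the x axis of press, either way round below 0.07 rad and angle between carrier_mid's own z axis and vertical below 0.05 rad and value of joint pad between 0.002 and 0.009 m and horizontal distance between pad_face and carrier_mid below 0.009 m and linear speed of carrier below 0.01 m/s); the robot touches nothing.
It fails at once if the tip box is moved by more than 3 cm (distance of tip_box from where it was at the start of the episode above 0.03 m).
It fails at once if the sample box is moved by more than 3 cm (distance of sample_box from where it was at the start of the episode above 0.03 m).
It fails at once if the timer is moved by more than 3 cm (distance of bench_timer from where it was at the start of the episode above 0.03 m).
It also fails if it takes over 54 s, if anything falls off the work surface, if the arm or the gripper's body presses on something with over 40 N, if the wrist force passes 120 N, or if a joint passes its speed limit or range.

ROBOT

A 7-joint arm with a two-finger parallel gripper is mounted at the origin on a cart in front of the work surface, level with it; the furniture and walls round the work are solid. World frame = base frame: x ahead of the robot, y to its left, z up, the work surface at z = 0. Lengths are in m, angles in rad, forces in N, time in s.
With the tool pointing down it reaches from about 0.4 to 0.875 m from the base axis. Payload 19.3 kg.
Tool frame: the origin (TCP) lies midway between the tips of the shut fingers; the grasp point (between the pads) lies 19 mm behind it; x points along the fingers, y is the direction in which the jaws open and shut, and the axes are right-handed (so a half turn about x gives the same grasp; the last joint's range is limited). The gripper opens to 85 mm and grips with 20 to 120 N. Pads are 22 mm wide; open, the fingers measure 114 mm over their backs; the gripper's body (76 mm by 85 mm) begins 54 mm behind the grasp point. The pads swing forward as they close: fully open they stand 13 mm farther back than shut.
Start: joints at [-1.387, 0.521, -0.036, 1.599, 0.021, 1.021, -0.113], TCP at [0.157, 0.605, 0.231] pointing down, gripper open.
Joint ranges: [-2.91, 2.91], [-0.3, 2.13], [-1.5, 1.42], [0.17, 2.43], [-1.26, 4.41], [0.16, 1.93], [-2.52, 2.52]. Speed limits (rad/s): [1.89, 1.89, 2.39, 2.39, 3.01, 3.01, 3.01].

INTERFACE

Orientations are given as [roll, pitch, yaw] about the fixed x, y, z axes, in that order (R = Rz(yaw) Ry(pitch) Rx(roll)).
In Python, from workcell import telemetry, vision, workorder gives the robot as it stands. The module is installed in compiled form; this text tells all that it offers.
- The arm moves only by the tool play_rows, never from a script. Its argument "deltas" is a list of rows, each a list of 7 numbers: the shift along the world's x, y, z in mm, then the turn, a rotation vector about the world's x, y, z in degrees, then the finger opening in mm, from 0 to 85.4. In form: [[x, y, z, wx, wy, wz, jaw], ...]. A call has 1 to 8 rows; each row shifts and turns the commanded pose from where the row before left it; what a row does not reach is not made up. A row lasts 1/8 s, in which the tool goes at most 62.5 mm and 10.7 degrees, less where a joint would pass 70% of its speed; a pose out of reach is approached as far as the arm can. A call with a gripper value outside its range is refused whole. The fingers move at their own pace and stop on an object; "grip_force" is the grip in N (left out, the last holds). Time passes only in rows, so rows that do not move let the fingers close. It gives the time, the measured TCP pose, the force and the opening at its end, in the units of the state.
- telemetry.observe(): the state, without advancing time (a new reading comes with each control period).
- vision.grab_frame(name): name is "side" or "top"; returns the picture (400x640x3 uint8, red, green, blue); there is no depth.
- vision.camera_info(name): a dict with "mtx" (3x3 intrinsics, pixels), "k1" (the pictures are not rectified: a ray, as slopes to the right and down, at radius r is drawn at 1 + k1 r^2 times it, then the intrinsics apply), "rvec" (rotation vector, rad) and "tvec" (3), from world to camera coordinates, as OpenCV has them. Camera axes: x right, y down, z forward; pixel columns grow to the right and rows downward; lengths in m; the calibration is good to about 2 mm. A picture is of the moment at which its call begins. camera_info takes no time and is no camera call.
- workorder.job_done(): hands the job in, once; it reports no verdict.
The state is a dict: "clock": time; "qpos": joint angles; "qd": joint speeds; "joint_efforts": joint torques, N m; "position": TCP position; "tool_rot": TCP orientation; "force": force on the tool from outside, world axes, zero at the start; "moment": the same for the moment, N m; "grip_width": finger opening in m.
Only numpy, scipy, OpenCV 4.12 (cv2) and the standard library are available. Lean on these libraries where they do the work, as an engineer would, in place of code of your own. Each camera call takes 0.05 s, during which the arm holds its last target. There are 200 camera calls.

## Working session

There is one attempt and no reset: what is moved stays moved. The work goes in short steps, Python scripts to look and compute and a tool call to move; the robot and the scene stay as the last step left them, time stands still between calls to the robot, and variables do not carry over. Pictures are saved under pics/ and viewed, about 8 in all and at most 12, crops included, and the job is handed in when it is done.

Besides the shell and the picture viewer there is one more tool, called as a command line: name --pt "numbers of a row" for each row, then --argument value for the rest. play_rows: Moves the arm, as the interface text tells. Its arguments: {"type":"object","properties":{"deltas":{"type":"array","items":{"type":"array","items":{"type":"number"}}},"grip_force":{"type":"number"}},"required":["deltas"]}

```bash
mkdir -p pics; cat > h.py <<'E'
import numpy as np, cv2
from workcell import telemetry, vision, workorder
def cam(n):
    c=vision.camera_info(n); return np.array(c["mtx"]),c["k1"],cv2.Rodrigues(np.array(c["rvec"],float))[0],np.array(c["tvec"],float).ravel()
def ray(n,uv):
    K,k,R,t=cam(n); d=np.array([k,0,0,0,0.])
    p=cv2.undistortPoints(np.array(uv,float).reshape(-1,1,2),K,d).reshape(-1,2)
    D=np.c_[p,np.ones(len(p))]@R; return -R.T@t,D
def plane(n,uv,z):
    C,D=ray(n,uv); return C+D*((z-C[2])/D[:,2])[:,None]
def proj(n,P):
    K,k,R,t=cam(n); return cv2.projectPoints(np.array(P,float).reshape(-1,1,3),cv2.Rodrigues(R)[0],t,K,np.array([k,0,0,0,0.]))[0].reshape(-1,2)
def grab(n,f):
    im=vision.grab_frame(n); cv2.imwrite('pics/'+f,im[:,:,::-1]); return im
E
python3 - <<'E'
from h import *
np.set_printoptions(precision=3,suppress=True)
for n in("top","side"):
    grab(n,n+"0.png"); C,D=ray(n,[[320,200]]); print(n,C,D,cam(n)[0][0,0],cam(n)[1])
print(telemetry.observe())
E
```

```text
top [ 0.371 -0.001  1.584] [[ 0.16  -0.007 -0.987]] 395.81969302290247 -0.09953550217181452
side [0.055 1.414 0.832] [[ 0.333 -0.854 -0.4  ]] 432.68569867258617 -0.11151243750415814
{'clock': 0.1, 'qpos': array([-1.387,  0.522, -0.036,  1.6  ,  0.021,  1.021, -0.113]), 'qd': array([ 0.001, -0.001, -0.001, -0.001,  0.001,  0.   , -0.001]), 'joint_efforts': array([  0.003, -92.848,   1.984, -37.053,   0.018,   0.005,   0.   ]), 'position': array([0.157, 0.605, 0.231]), 'tool_rot': array([-1.502,  1.57 , -1.756]), 'force': array([-0.596, -0.28 ,  0.23 ]), 'moment': array([0.036, 0.004, 0.003]), 'grip_width': 0.08515427025102229}
```

View pics/top0.png

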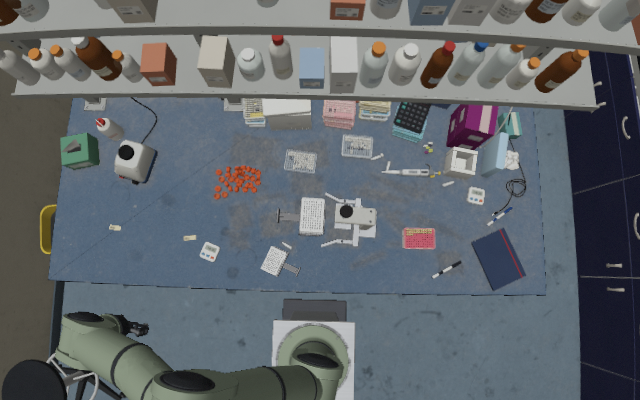

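View pics/side0.png

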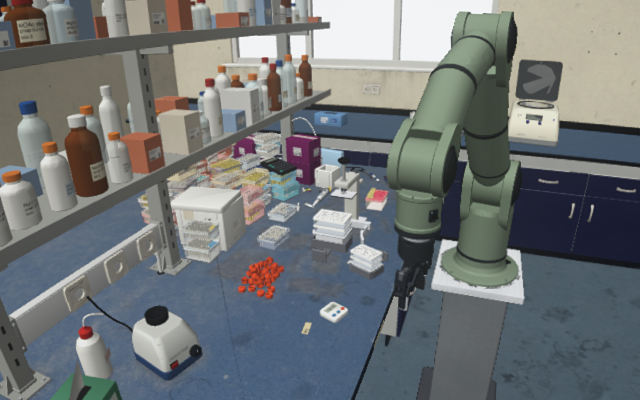

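The top view has world x up and y to the left. The large carrier is at about (312,216), its tab at (282,216), and the press head and knob at (350,212). The smaller carrier is at (275,262). The press mouth faces +y. I'll zoom in on both views.

```bash
python3 - <<'E'
from h import *
a=cv2.imread('pics/top0.png')[180:260,265:395]; cv2.imwrite('pics/c1.png',cv2.resize(a,None,fx=6,fy=6,interpolation=cv2.INTER_CUBIC))
a=cv2.imread('pics/side0.png')[165:275,295:395]; cv2.imwrite('pics/c2.png',cv2.resize(a,None,fx=5,fy=5,interpolation=cv2.INTER_CUBIC))
E
```

```text
(no output)
```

View pics/c1.png

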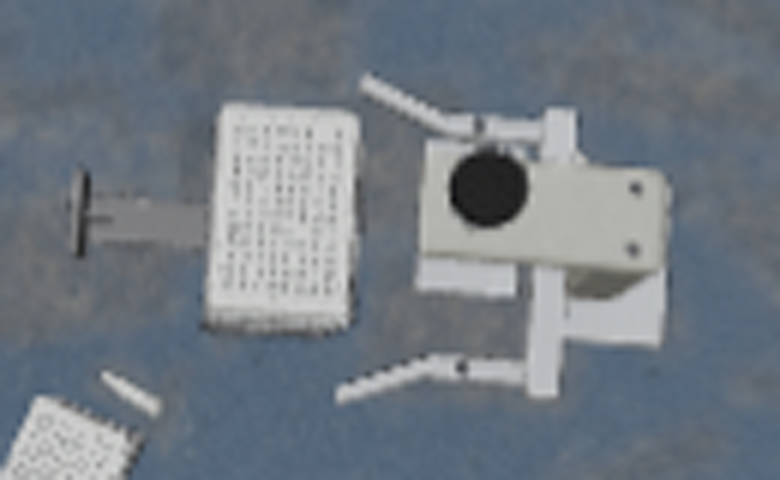

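View pics/c2.png

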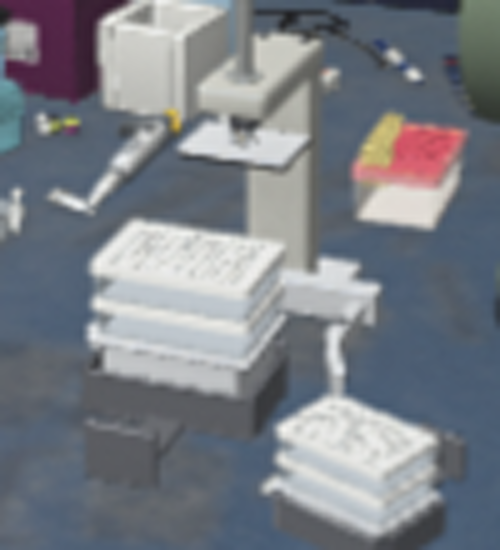

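```bash
python3 - <<'E'
from h import *
np.set_printoptions(precision=4,suppress=True)
T=lambda p:(np.array(p,float)+.5)/6-.5+[265,180]
S=lambda p:(np.array(p,float)+.5)/5-.5+[295,165]
def tri(a,b):
    C1,D1=ray("top",T([a]));C2,D2=ray("side",S([b]));A=np.c_[D1[0],-D2[0]];s=np.linalg.lstsq(A,C2-C1,rcond=None)[0]
    p=C1+s[0]*D1[0];q=C2+s[1]*D2[0];return (p+q)/2,np.linalg.norm(p-q)
for a,b in [((223,103),(135,218)),][:0]:pass
for n,a,b in [("+x+y",(223,104),(90,268)),("+x-y",(358,112),(135,218)),("-x+y",(207,316),(245,292)),("-x-y",(350,322),(287,243))]: print(n,*tri(a,b))
for z in(.325,.313): print("knob",z,plane("top",T([(488,188)]),z)[0])
print("head front/back mid",plane("top",T([(425,157),(421,257),(667,172),(662,271)]),.228)[:,:2])
print("holes",plane("top",T([(480,125),(461,367)]),.022)[:,:2])
print("bar",plane("top",T([(545,108),(577,108),(527,397),(558,397)]),.03)[:,:2])
print("flares",plane("top",T([(362,80),(340,396)]),.022)[:,:2])
print("tab top outer",plane("top",T([(78,170),(72,256)]),.048)[:,:2])
print("tab top outer",plane("top",T([(90,170),(85,256)]),.048)[:,:2])
print("tongue",plane("top",T([(92,200),(210,205),(90,243),(207,249)]),.01)[:,:2])
for z in(.105,.12,.135): print("pile",z,plane("top",T([(223,104),(358,112),(207,316),(350,322)]),z)[:,:2].mean(0))
# press masks: lower contrast check of scale
E
```

```text
+x+y [0.6179 0.0568 0.1172] 0.002262058844262072
+x-y [ 0.6137 -0.0279  0.1224] 0.0030272299277498828
-x+y [0.4886 0.0636 0.12  ] 0.0059319430957114234
-x-y [ 0.4854 -0.0251  0.1204] 0.0022292372435946993
knob 0.325 [ 0.5419 -0.0942  0.325 ]
knob 0.313 [ 0.5435 -0.095   0.313 ]
head front/back mid [[ 0.5722 -0.0647]
 [ 0.5142 -0.0634]
 [ 0.5669 -0.2047]
 [ 0.5095 -0.2019]]
holes [[ 0.6252 -0.1107]
 [ 0.4643 -0.1005]]
bar [[ 0.6364 -0.1532]
 [ 0.637  -0.1745]
 [ 0.4453 -0.1432]
 [ 0.4458 -0.1635]]
flares [[ 0.6537 -0.0315]
 [ 0.4434 -0.0216]]
tab top outer [[0.5845 0.1533]
 [0.528  0.1549]]
tab top outer [[0.5847 0.1455]
 [0.5282 0.1465]]
tongue [[0.5698 0.1469]
 [0.5685 0.0679]
 [0.5409 0.1471]
 [0.539  0.069 ]]
pile 0.105 [0.5529 0.0169]
pile 0.12 [0.551  0.0167]
pile 0.135 [0.5492 0.0165]
```

Measurements in world coordinates:

| Item | Position or direction |
|---|---|
| Press origin | (0.5435, -0.096) |
| Press x direction | (-0.049, -0.999) |
| Carrier centre | (0.551, 0.017), heading (-0.035, -0.999) |
| Tab face | (0.556, 0.154) |
| Pile top | about 0.12 m high |

The carrier is almost lined up with the press. My plan is to push the tab with the two slightly open fingers for about 115 mm.

```bash
python3 - <<'E'
from h import *
from scipy.spatial.transform import Rotation as R
o=telemetry.observe(); r=R.from_euler('xyz',o['tool_rot']); M=r.as_matrix(); print(M.round(3),o['clock'])
yaw=-0.042
for s in(1,-1):
    y=s*np.array([np.cos(yaw),np.sin(yaw),0]); x=np.array([0,0,-1.]); G=np.c_[x,y,np.cross(x,y)]
    print(s,np.degrees((R.from_matrix(G)*r.inv()).as_rotvec()).round(2))
E
```

```text
[[-0.     0.251  0.968]
 [-0.001  0.968 -0.251]
 [-1.    -0.001  0.   ]] 0.1
1 [ 4.000e-02 -5.000e-02 -7.786e+01]
-1 [5.0000e-02 4.0000e-02 1.0214e+02]
```

play_rows --pt "27 -30 0 0 0 -5.5 30" --pt "27 -30 0 0 0 -5.5 30" --pt "27 -30 0 0 0 -5.5 30" --pt "27 -30 0 0 0 -5.5 30" --pt "27 -30 0 0 0 -5.5 30" --pt "27 -30 0 0 0 -5.5 30" --pt "27 -30 0 0 0 -5.5 30" --pt "27 -30 0 0 0 -5.5 30"

```text
clock: 1.1
position: [0.3736, 0.3638, 0.2312]
tool_rot: [-1.288, 1.571, -2.312]
force: [0.4, -0.0, -0.6]
grip_width: 0.03
```

play_rows --pt "30 -30 0 0 0 -5.5 28" --pt "30 -30 0 0 0 -5.5 28" --pt "30 -30 0 0 0 -5.5 28" --pt "30 -30 0 0 0 -5.5 28" --pt "30 -30 0 0 0 -5.5 28" --pt "30 -25 0 0 0 -5.9 28" --pt "0 0 0 0 0 0 28" --pt "0 0 0 0 0 0 28"

```text
clock: 2.1
position: [0.5524, 0.1904, 0.2309]
tool_rot: [-1.478, 1.57, -3.082]
force: [-0.1, 0.5, -0.1]
grip_width: 0.0277
```

play_rows --pt "3.5 0 -50 0 0 0 28" --pt "0 0 -50 0 0 0 28" --pt "0 0 -50 0 0 0 28" --pt "0 0 -30 0 0 0 28" --pt "0 0 -17 0 0 0 28" --pt "0 0 -10 0 0 0 28" --pt "0 0 0 0 0 0 28" --pt "0 0 0 0 0 0 28"

```text
clock: 3.1
position: [0.557, 0.1902, 0.0253]
tool_rot: [2.053, 1.569, 0.449]
force: [0.4, -0.2, 0.7]
grip_width: 0.0282
```

```bash
python3 - <<'E'
from h import *
o=telemetry.observe(); print(o['position'],o['force'])
a=grab('top','top1.png')[180:260,265:395,::-1]; b=grab('side','side1.png')[165:275,295:395,::-1]
c=np.zeros((550,800,3),np.uint8); c[:246,:400]=0
A=cv2.resize(a,(800,492)); cv2.imwrite('pics/c3.png',A)
E
```

```text
[0.55695201 0.19022525 0.02526845] [ 0.37454188 -0.23568041  0.72638811]
```

View pics/c3.png

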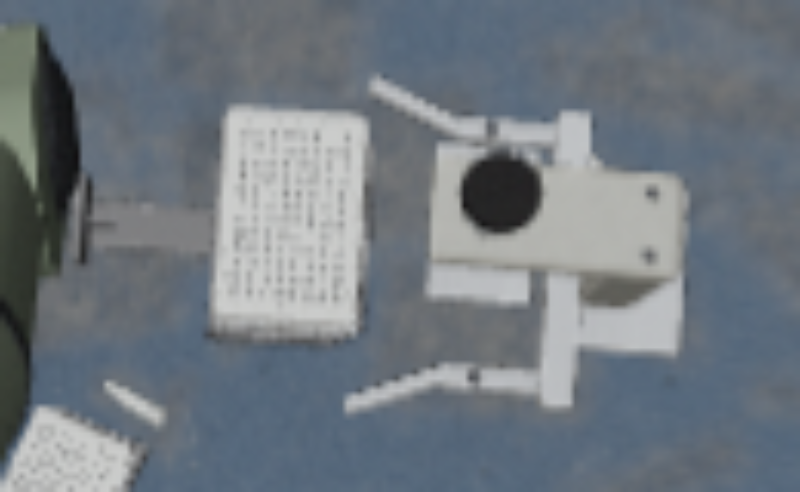

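The fingers are in place behind the tab, with the carrier and press unmoved. I'll start the push.

play_rows --pt "-0.3 -10 0 0 0 0 28" --pt "-0.3 -8 0 0 0 0 28" --pt "-0.3 -6 0 0 0 0 28" --pt "-0.3 -6 0 0 0 0 28" --pt "-0.3 -6 0 0 0 0 28" --pt "-0.3 -6 0 0 0 0 28" --pt "-0.3 -6 0 0 0 0 28" --pt "-0.3 -6 0 0 0 0 28"

```text
clock: 4.2
position: [0.5543, 0.1365, 0.0245]
tool_rot: [2.764, 1.57, 1.16]
force: [0.3, 6.0, 1.6]
grip_width: 0.0276
```

play_rows --pt "-0.3 -6 0 0 0 0 28" --pt "-0.3 -6 0 0 0 0 28" --pt "-0.3 -6 0 0 0 0 28" --pt "-0.3 -6 0 0 0 0 28" --pt "-0.3 -6 0 0 0 0 28" --pt "-0.3 -6 0 0 0 0 28" --pt "-0.3 -6 0 0 0 0 28" --pt "0 0 0 0 0 0 28"

```text
clock: 5.2
position: [0.552, 0.0935, 0.0244]
tool_rot: [2.201, 1.571, 0.596]
force: [-0.2, 0.2, 0.9]
grip_width: 0.0276
```

play_rows --pt "-0.3 -5 0 0 0 0 28" --pt "-0.3 -5 0 0 0 0 28" --pt "-0.3 -5 0 0 0 0 28" --pt "-0.2 -5 0 0 0 0 28" --pt "-0.2 -4 0 0 0 0 28" --pt "-0.2 -4 0 0 0 0 28" --pt "-0.2 -4 0 0 0 0 28"

```text
clock: 6.08
position: [0.5501, 0.0629, 0.0244]
tool_rot: [-2.929, 1.57, 1.75]
force: [-1.0, 7.3, 1.5]
grip_width: 0.0275
```

play_rows --pt "-0.1 -2 0 0 0 0 28" --pt "-0.1 -2 0 0 0 0 28"

```text
clock: 6.32
position: [0.5499, 0.0589, 0.0243]
tool_rot: [-2.892, 1.57, 1.787]
force: [-0.9, 8.0, 1.5]
grip_width: 0.0283
```

play_rows --pt "-0.1 -2 0 0 0 0 28" --pt "-0.1 -2 0 0 0 0 28"

```text
clock: 6.58
position: [0.5497, 0.055, 0.0243]
tool_rot: [-2.885, 1.57, 1.794]
force: [-0.4, 8.2, 2.8]
grip_width: 0.028
```

play_rows --pt "0 -1.5 0 0 0 0 28" --pt "0 -1 0 0 0 0 28"

```text
clock: 6.82
position: [0.5502, 0.0544, 0.0244]
tool_rot: [2.976, 1.568, 1.373]
force: [1.4, 21.2, 0.3]
grip_width: 0.0282
```

The force jumped to 21 N at y = 0.054, about where the carrier should be home. I'll hold briefly, back off, lift and look.

play_rows --pt "0 -0.5 0 0 0 0 28" --pt "0 0 0 0 0 0 28" --pt "0 4 0 0 0 0 28" --pt "0 12 0 0 0 0 28" --pt "0 14 0 0 0 0 28" --pt "0 15 50 0 0 0 10" --pt "0 30 55 0 0 0 0" --pt "0 30 55 0 0 0 0"

```text
clock: 7.82
position: [0.5494, 0.1574, 0.1858]
tool_rot: [-0.937, 1.57, -2.542]
force: [0.7, 1.0, 0.7]
grip_width: -0.0001
```

```bash
python3 - <<'E'
from h import *
o=telemetry.observe(); print(o['position'],o['force'],o['clock'])
a=grab('top','top2.png')[180:260,265:395,::-1]; b=grab('side','side2.png')[150:260,295:395,::-1]
c=np.zeros((590,800,3),np.uint8); c[:295,:480]=cv2.resize(a,(480,295),interpolation=2); c[40:590,300:800]=0
A=cv2.resize(a,(520,320),interpolation=2); B=cv2.resize(b,(280,308),interpolation=2)
c=np.zeros((320,800,3),np.uint8); c[:320,:520]=A; c[:308,520:]=B; cv2.imwrite('pics/c4.png',c)
E
```

```text
[0.54937366 0.15739696 0.18577105] [0.7452752  0.9529212  0.69617968] 7.825
```

View pics/c4.png

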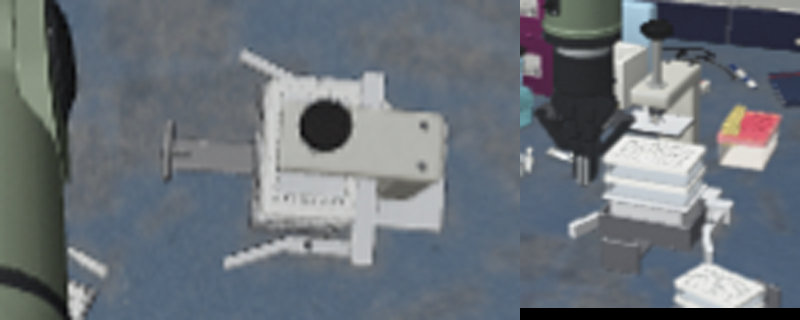

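The carrier sits between the rails against the back bar, at (165..360,150) in the crop. The pad still hangs clear of the pile in the side view. Next I'll locate the knob in both views and check the tab.

```bash
python3 - <<'E'
from h import *
np.set_printoptions(precision=4,suppress=True)
def blob(n,f,x0,x1,y0,y1,th=60):
    g=cv2.imread('pics/'+f)[y0:y1,x0:x1].max(2); k,l,s,c=cv2.connectedComponentsWithStats((g<th).astype(np.uint8))
    for i in range(1,k):
        if s[i,4]>20: print(n,c[i]+[x0,y0],s[i]+[x0,y0,0,0,0])
blob('top','top2.png',330,365,200,225); blob('side','side2.png',330,360,150,172)
for z in(.325,.319,.313):
    p=plane('top',[[346.3,211.3]],z)[0]; print(z,p,proj('side',[p,p-[0,0,.0105]]))
T=lambda p:(np.array(p,float)+.5)/4-.5+[265,180]
print(plane('top',T([(163,121),(161,180)]),.048)[:,:2], "expect tab face x~.550 y~.042")
E
```

```text
top [345.843  211.0413] [340 205  13  13 121]
side [349.8426 157.5025] [338 151  22  13 197]
0.325 [ 0.5407 -0.0954  0.325 ] [[344.2055 155.5378]
 [344.2053 158.1487]]
0.319 [ 0.5415 -0.0959  0.319 ] [[344.0406 156.9772]
 [344.0407 159.5804]]
0.313 [ 0.5423 -0.0963  0.313 ] [[343.8762 158.4118]
 [343.8767 161.0072]]
[[0.5796 0.0441]
 [0.5216 0.0443]] expect tab face x~.550 y~.042
```

play_rows --pt "0 0 45 0 0 0 0" --pt "0 0 45 0 0 0 0" --pt "0 0 45 0 0 0 0" --pt "0 0 45 0 0 0 0" --pt "0 -30 5 0 0 0 0" --pt "0 -35 0 0 0 0 0" --pt "-2 -40 0 0 0 0 0" --pt "-2 -40 0 0 0 0 0"

```text
clock: 8.93
position: [0.5455, 0.0102, 0.3688]
tool_rot: [-1.512, 1.57, -3.116]
force: [0.1, 1.1, 0.4]
grip_width: -0.0002
```

play_rows --pt "-2 -40 0 0 0 0 0" --pt "-2 -35 0 0 0 0 0" --pt "0 -25 0 0 0 0 0" --pt "0 -6 0 0 0 0 0" --pt "0 0 0 0 0 0 0" --pt "0 0 0 0 0 0 0"

```text
clock: 9.68
position: [0.542, -0.0939, 0.3689]
tool_rot: [-2.434, 1.57, 2.246]
force: [-0.2, 0.6, -0.4]
grip_width: 0.0003
```

play_rows --pt "0 0 -20 0 0 0 0" --pt "0 0 -16 0 0 0 0" --pt "0 0 0 0 0 0 0"

```text
clock: 10.05
position: [0.5415, -0.0946, 0.332]
tool_rot: [-1.552, 1.569, 3.127]
force: [0.4, 0.9, 0.6]
grip_width: 0.0001
```

play_rows --pt "0 0 -3 0 0 0 0" --pt "0 0 -3 0 0 0 0" --pt "0 0 -3 0 0 0 0"

```text
clock: 10.42
position: [0.5419, -0.0952, 0.3241]
tool_rot: [1.697, 1.57, 0.092]
force: [-0.4, 0.9, -0.6]
grip_width: -0.0003
```

play_rows --pt "0 0 -3 0 0 0 0" --pt "0 0 -3 0 0 0 0" --pt "0 0 -3 0 0 0 0" --pt "0 0 -3 0 0 0 0"

```text
clock: 10.92
position: [0.5419, -0.0952, 0.3122]
tool_rot: [2.044, 1.57, 0.439]
force: [-1.9, 0.2, 6.3]
grip_width: -0.0002
```

play_rows --pt "0 0 -3 0 0 0 0" --pt "0 0 -3 0 0 0 0" --pt "0 0 -3 0 0 0 0"

```text
clock: 11.3
position: [0.5419, -0.0952, 0.3032]
tool_rot: [2.002, 1.57, 0.397]
force: [-2.8, 0.2, 6.2]
grip_width: -0.0001
```

play_rows --pt "0 0 -3 0 0 0 0" --pt "0 0 -3 0 0 0 0" --pt "0 0 -2 0 0 0 0"

```text
clock: 11.68
position: [0.5419, -0.0952, 0.2952]
tool_rot: [2.154, 1.57, 0.549]
force: [-2.2, 0.6, 6.5]
grip_width: 0.0001
```

play_rows --pt "0 0 -2 0 0 0 0" --pt "0 0 -2 0 0 0 0" --pt "0 0 -2 0 0 0 0"

```text
clock: 12.05
position: [0.5419, -0.0952, 0.2892]
tool_rot: [2.021, 1.57, 0.416]
force: [-3.2, 0.8, 5.7]
grip_width: 0.0004
```

play_rows --pt "0 0 -2 0 0 0 0" --pt "0 0 -2 0 0 0 0"

```text
clock: 12.3
position: [0.5419, -0.0952, 0.2852]
tool_rot: [2.01, 1.57, 0.405]
force: [-2.2, 0.9, 6.7]
grip_width: -0.0
```

play_rows --pt "0 0 -1.5 0 0 0 0" --pt "0 0 -1.5 0 0 0 0"

```text
clock: 12.55
position: [0.5419, -0.0952, 0.2823]
tool_rot: [2.054, 1.57, 0.449]
force: [-2.0, 0.7, 6.3]
grip_width: 0.0001
```

play_rows --pt "0 0 -1.5 0 0 0 0" --pt "0 0 -1.5 0 0 0 0"

```text
clock: 12.8
position: [0.5419, -0.0952, 0.2792]
tool_rot: [2.051, 1.57, 0.446]
force: [-1.6, 0.1, 6.5]
grip_width: -0.0001
```

play_rows --pt "0 0 -1.5 0 0 0 0" --pt "0 0 -1.5 0 0 0 0"

```text
clock: 13.05
position: [0.5419, -0.0952, 0.2763]
tool_rot: [2.012, 1.57, 0.407]
force: [-3.1, 0.5, 8.4]
grip_width: 0.0003
```

play_rows --pt "0 0 -1 0 0 0 0" --pt "0 0 -1 0 0 0 0"

```text
clock: 13.3
position: [0.5419, -0.0952, 0.2744]
tool_rot: [2.117, 1.57, 0.512]
force: [-2.6, 0.3, 9.4]
grip_width: 0.0
```

play_rows --pt "0 0 -1 0 0 0 0" --pt "0 0 -0.8 0 0 0 0"

```text
clock: 13.55
position: [0.542, -0.0952, 0.2727]
tool_rot: [2.019, 1.57, 0.414]
force: [-3.4, 0.9, 10.5]
grip_width: -0.0002
```

The force is 10.5 N against about 6.35 N for free sliding, so the spring is taken up by about 5 mm. I'll lift straight up and move clear.

play_rows --pt "0 0 4 0 0 0 0" --pt "0 0 20 0 0 0 0" --pt "0 0 40 0 0 0 0" --pt "0 0 40 0 0 0 0" --pt "0 40 0 0 0 0 0" --pt "0 50 0 0 0 0 0" --pt "0 50 0 0 0 0 0" --pt "0 40 0 0 0 0 0"

```text
clock: 14.55
position: [0.5416, 0.0869, 0.3763]
tool_rot: [2.955, 1.571, 1.351]
force: [0.6, -0.3, 0.2]
grip_width: -0.0001
```

play_rows --pt "0 40 0 0 0 0 0" --pt "0 40 0 0 0 0 0" --pt "0 20 0 0 0 0 0" --pt "0 0 0 0 0 0 0" --pt "0 0 0 0 0 0 0"

```text
clock: 15.18
position: [0.5421, 0.1834, 0.3763]
tool_rot: [0.391, 1.57, -1.215]
force: [-0.2, -0.6, 1.2]
grip_width: 0.0002
```

```bash
python3 - <<'E'
from h import *
o=telemetry.observe(); print(o['position'],o['force'],o['clock'])
a=grab('top','top3.png')[180:260,265:395,::-1]; b=grab('side','side3.png')[150:260,295:395,::-1]
c=np.zeros((440,800,3),np.uint8); c[:246,:400]=cv2.resize(a,(400,246),interpolation=2); c[:,400:]=cv2.resize(b,(400,440),interpolation=2); cv2.imwrite('pics/c5.png',c)
E
```

```text
[0.5420642  0.18340543 0.37634053] [-0.18431482 -0.55666216  1.17563252] 15.175
```

View pics/c5.png

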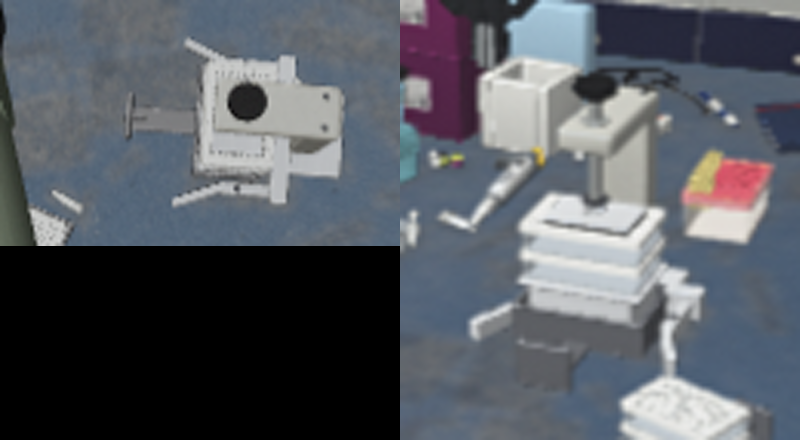

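The side view shows the pad lying flat on the top plate at about (595,215). The carrier is home and the gripper is clear, so I'm handing in.

```bash
python3 -c "
from workcell import workorder; print(workorder.job_done())"
```

```text
the job is handed in; nothing more can be done
None
```

The carrier is home in the press, the pad rests lightly on the pile, and I handed the job in at about 15 s of the 54 s. No verdict is reported.

- **Carrier:** I pushed it by its tab with the two fingers slightly open. The push force rose from about 8 N to 21 N at the expected home position. From the top picture after the push, the tab face was about 2 mm short of where I calculated, and the allowance is 6 mm. The pad was still hanging free at that point.
- **Press:** I lowered the knob with the fingers shut. It slid freely at about 6.3 N, and the force began to rise near a knob height of 0.278 m. I stopped at 0.2727 m and 10.5 N. Both the force and the travel put the spring at about 5 of its 12 mm.
- **Final pictures:** The pad lies flat on the top plate, the carrier is still between the rails against the stop, and the arm is clear. Nothing else in the cropped pictures around the press looked moved. I did not measure the tip box, sample box or timer again, but the arm's path kept away from them.

No check failed. The one small disagreement is the 2 mm at the tab, which is within the camera calibration error.

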